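# Put the serviced train away in reverse order

## Task

Move the three model railway vehicles from the wooden track stands on the cork board into the three card trays on the blue board, in reverse order: the one now at the left end of its row goes into the tray at the right end, the middle one into the middle tray, and the one at the right end into the left tray (left and right as the robot sees them). Each must stand upright and level inside its tray's lip, lengthwise, either way round; set them down rather than dropping them, tip none over, and leave the little oil bottle standing where it is.

Things in the scene. Friction and masses are not known exactly. Their poses are not given: they have to be found in the camera images.
- tanker_mid (a point): Model tank wagon: lying round tank 32 mm across, 80 mm long, axis 30 mm above the underside, two black bands, small dome on top; 53 mm high. Grip across y. Mid grey, black gear, dark red floor plate (30 mm wide, 10 to 14 mm up); 90 mm long along its x. Point: mid length and width, 26 mm above the underside; z up.
- van_mid (a point): Model covered van: plain box 32 mm wide, 82 mm long, flat sides 14 to 42 mm above the underside, stepped roof 33 mm wide; 50 mm high. Grip across y. Mid grey, black gear, dark red floor plate (30 mm wide, 10 to 14 mm up); 90 mm long along its x. Point: mid length and width, 26 mm above the underside; z up.
- shunter_mid (a point): Model shunting locomotive: low hood at +x (28 mm wide, 36 high, x -12 to +40 mm) with a stack, taller cab at -x (32 wide, roof 34, 49 high, x -41 to -11). Grip the hood at the point, across y. Mid grey, black gear, dark red floor plate (30 mm wide, 10 to 14 mm up); 90 mm long along its x. Point: mid length and width, 26 mm above the underside; z up.
- stand1: Wooden stand with a piece of track, fixed, one of three alike in a row 85 mm apart on the cork board: 116 x 40 mm (x, y), 12.5 mm to the rail tops. The tanker always starts on this one, lengthwise. Origin: centre of its underside, 4 mm above the table; x along the track, y to the robot's left. The number in its name says nothing of its place in the row.
- stand2: Wooden stand with a piece of track, fixed, one of three alike in a row 85 mm apart on the cork board: 116 x 40 mm (x, y), 12.5 mm to the rail tops. The van always starts on this one, lengthwise. Origin: centre of its underside, 4 mm above the table; x along the track, y to the robot's left. The number in its name says nothing of its place in the row.
- stand3: Wooden stand with a piece of track, fixed, one of three alike in a row 85 mm apart on the cork board: 116 x 40 mm (x, y), 12.5 mm to the rail tops. The shunter always starts on this one, lengthwise. Origin: centre of its underside, 4 mm above the table; x along the track, y to the robot's left. The number in its name says nothing of its place in the row.
- tray1: Card tray, fixed, empty, one of three alike in a row 85 mm apart on the blue board (edges 10 mm high beyond the trays' ends). Inside 110 x 48 mm (x, y), floor 3 mm and lip 7 mm above the origin, walls 2 mm. Origin: centre of its underside, 4 mm above the table; x lengthwise, y to the robot's left. The number in its name says nothing of its place in the row.
- tray2: Card tray, fixed, empty, one of three alike in a row 85 mm apart on the blue board (edges 10 mm high beyond the trays' ends). Inside 110 x 48 mm (x, y), floor 3 mm and lip 7 mm above the origin, walls 2 mm. Origin: centre of its underside, 4 mm above the table; x lengthwise, y to the robot's left. The number in its name says nothing of its place in the row.
- tray3: Card tray, fixed, empty, one of three alike in a row 85 mm apart on the blue board (edges 10 mm high beyond the trays' ends). Inside 110 x 48 mm (x, y), floor 3 mm and lip 7 mm above the origin, walls 2 mm. Origin: centre of its underside, 4 mm above the table; x lengthwise, y to the robot's left. The number in its name says nothing of its place in the row.
- oil_mid (a point): Small white oil bottle with a red cap, 28 mm across, 56 mm high, loose (50 g), standing between the two boards. Point: on its axis, 28 mm above its underside; z up.
There are look-alikes about, which are no part of the job. What is shaped like the tray2 but pink is not meant.

How it is judged:
At the end, for the whole second after the job is handed in: Vehicles in the trays in the reverse of their stands' left-to-right order, each within 15 mm of its tray's centre, on the tray floor (point 25 to 32.5 mm above the tray's origin), lengthwise within 0.3 rad, upright within 0.15 rad, at rest; oil bottle upright (0.3 rad), moved under 30 mm (((horizontal distance between tanker_mid and tray1 below 0.015 m and z of tanker_mid in the frame of tray1 between 0.025 and 0.0325 m and angle between the x axis of tanker_mid and the x axis of tray1, either way round below 0.3 rad and horizontal distance between van_mid and tray2 below 0.015 m and z of van_mid in the frame of tray2 between 0.025 and 0.0325 m and angle between the x axis of van_mid and the x axis of tray2, either way round below 0.3 rad and horizontal distance between shunter_mid and tray3 below 0.015 m and z of shunter_mid in the frame of tray3 between 0.025 and 0.0325 m and angle between the x axis of shunter_mid and the x axis of tray3, either way round below 0.3 rad and ((y of stand1 in the frame of stand2 above 0 m and y of tray1 in the frame of tray2 below 0 m) or (y of stand1 in the frame of stand2 below 0 m and y of tray1 in the frame of tray2 above 0 m)) and ((y of stand1 in the frame of stand3 above 0 m and y of tray1 in the frame of tray3 below 0 m) or (y of stand1 in the frame of stand3 below 0 m and y of tray1 in the frame of tray3 above 0 m)) and ((y of stand2 in the frame of stand3 above 0 m and y of tray2 in the frame of tray3 below 0 m) or (y of stand2 in the frame of stand3 below 0 m and y of tray2 in the frame of tray3 above 0 m))) or (horizontal distance between tanker_mid and tray1 below 0.015 m and z of tanker_mid in the frame of tray1 between 0.025 and 0.0325 m and angle between the x axis of tanker_mid and the x axis of tray1, either way round below 0.3 rad and horizontal distance between van_mid and tray3 below 0.015 m and z of van_mid in the frame of tray3 between 0.025 and 0.0325 m and angle between the x axis of van_mid and the x axis of tray3, either way round below 0.3 rad and horizontal distance between shunter_mid and tray2 below 0.015 m and z of shunter_mid in the frame of tray2 between 0.025 and 0.0325 m and angle between the x axis of shunter_mid and the x axis of tray2, either way round below 0.3 rad and ((y of stand1 in the frame of stand2 above 0 m and y of tray1 in the frame of tray3 below 0 m) or (y of stand1 in the frame of stand2 below 0 m and y of tray1 in the frame of tray3 above 0 m)) and ((y of stand1 in the frame of stand3 above 0 m and y of tray1 in the frame of tray2 below 0 m) or (y of stand1 in the frame of stand3 below 0 m and y of tray1 in the frame of tray2 above 0 m)) and ((y of stand2 in the frame of stand3 above 0 m and y of tray3 in the frame of tray2 below 0 m) or (y of stand2 in the frame of stand3 below 0 m and y of tray3 in the frame of tray2 above 0 m))) or (horizontal distance between tanker_mid and tray2 below 0.015 m and z of tanker_mid in the frame of tray2 between 0.025 and 0.0325 m and angle between the x axis of tanker_mid and the x axis of tray2, either way round below 0.3 rad and horizontal distance between van_mid and tray1 below 0.015 m and z of van_mid in the frame of tray1 between 0.025 and 0.0325 m and angle between the x axis of van_mid and the x axis of tray1, either way round below 0.3 rad and horizontal distance between shunter_mid and tray3 below 0.015 m and z of shunter_mid in the frame of tray3 between 0.025 and 0.0325 m and angle between the x axis of shunter_mid and the x axis of tray3, either way round below 0.3 rad and ((y of stand1 in the frame of stand2 above 0 m and y of tray2 in the frame of tray1 below 0 m) or (y of stand1 in the frame of stand2 below 0 m and y of tray2 in the frame of tray1 above 0 m)) and ((y of stand1 in the frame of stand3 above 0 m and y of tray2 in the frame of tray3 below 0 m) or (y of stand1 in the frame of stand3 below 0 m and y of tray2 in the frame of tray3 above 0 m)) and ((y of stand2 in the frame of stand3 above 0 m and y of tray1 in the frame of tray3 below 0 m) or (y of stand2 in the frame of stand3 below 0 m and y of tray1 in the frame of tray3 above 0 m))) or (horizontal distance between tanker_mid and tray2 below 0.015 m and z of tanker_mid in the frame of tray2 between 0.025 and 0.0325 m and angle between the x axis of tanker_mid and the x axis of tray2, either way round below 0.3 rad and horizontal distance between van_mid and tray3 below 0.015 m and z of van_mid in the frame of tray3 between 0.025 and 0.0325 m and angle between the x axis of van_mid and the x axis of tray3, either way round below 0.3 rad and horizontal distance between shunter_mid and tray1 below 0.015 m and z of shunter_mid in the frame of tray1 between 0.025 and 0.0325 m and angle between the x axis of shunter_mid and the x axis of tray1, either way round below 0.3 rad and ((y of stand1 in the frame of stand2 above 0 m and y of tray2 in the frame of tray3 below 0 m) or (y of stand1 in the frame of stand2 below 0 m and y of tray2 in the frame of tray3 above 0 m)) and ((y of stand1 in the frame of stand3 above 0 m and y of tray2 in the frame of tray1 below 0 m) or (y of stand1 in the frame of stand3 below 0 m and y of tray2 in the frame of tray1 above 0 m)) and ((y of stand2 in the frame of stand3 above 0 m and y of tray3 in the frame of tray1 below 0 m) or (y of stand2 in the frame of stand3 below 0 m and y of tray3 in the frame of tray1 above 0 m))) or (horizontal distance between tanker_mid and tray3 below 0.015 m and z of tanker_mid in the frame of tray3 between 0.025 and 0.0325 m and angle between the x axis of tanker_mid and the x axis of tray3, either way round below 0.3 rad and horizontal distance between van_mid and tray1 below 0.015 m and z of van_mid in the frame of tray1 between 0.025 and 0.0325 m and angle between the x axis of van_mid and the x axis of tray1, either way round below 0.3 rad and horizontal distance between shunter_mid and tray2 below 0.015 m and z of shunter_mid in the frame of tray2 between 0.025 and 0.0325 m and angle between the x axis of shunter_mid and the x axis of tray2, either way round below 0.3 rad and ((y of stand1 in the frame of stand2 above 0 m and y of tray3 in the frame of tray1 below 0 m) or (y of stand1 in the frame of stand2 below 0 m and y of tray3 in the frame of tray1 above 0 m)) and ((y of stand1 in the frame of stand3 above 0 m and y of tray3 in the frame of tray2 below 0 m) or (y of stand1 in the frame of stand3 below 0 m and y of tray3 in the frame of tray2 above 0 m)) and ((y of stand2 in the frame of stand3 above 0 m and y of tray1 in the frame of tray2 below 0 m) or (y of stand2 in the frame of stand3 below 0 m and y of tray1 in the frame of tray2 above 0 m))) or (horizontal distance between tanker_mid and tray3 below 0.015 m and z of tanker_mid in the frame of tray3 between 0.025 and 0.0325 m and angle between the x axis of tanker_mid and the x axis of tray3, either way round below 0.3 rad and horizontal distance between van_mid and tray2 below 0.015 m and z of van_mid in the frame of tray2 between 0.025 and 0.0325 m and angle between the x axis of van_mid and the x axis of tray2, either way round below 0.3 rad and horizontal distance between shunter_mid and tray1 below 0.015 m and z of shunter_mid in the frame of tray1 between 0.025 and 0.0325 m and angle between the x axis of shunter_mid and the x axis of tray1, either way round below 0.3 rad and ((y of stand1 in the frame of stand2 above 0 m and y of tray3 in the frame of tray2 below 0 m) or (y of stand1 in the frame of stand2 below 0 m and y of tray3 in the frame of tray2 above 0 m)) and ((y of stand1 in the frame of stand3 above 0 m and y of tray3 in the frame of tray1 below 0 m) or (y of stand1 in the frame of stand3 below 0 m and y of tray3 in the frame of tray1 above 0 m)) and ((y of stand2 in the frame of stand3 above 0 m and y of tray2 in the frame of tray1 below 0 m) or (y of stand2 in the frame of stand3 below 0 m and y of tray2 in the frame of tray1 above 0 m)))) and angle between each of tanker_mid, van_mid, shunter_mid's own z axis and vertical below 0.15 rad and linear speed of each of tanker, van, shunter below 0.02 m/s and angular speed of each of tanker, van, shunter below 0.3 rad/s and angle between oil_mid's own z axis and vertical below 0.3 rad and distance of oil_mid from where it was at the start of the episode below 0.03 m); the robot touches nothing.
It fails at once if a vehicle is let go in the air, more than about 25 mm above where it can stand, and falls ((height (world z) of tanker_mid above 0.07 m and contact force between tanker and the fingers below 0.01 N and contact force between tanker and anything else below 0.01 N) or (height (world z) of van_mid above 0.07 m and contact force between van and the fingers below 0.01 N and contact force between van and anything else below 0.01 N) or (height (world z) of shunter_mid above 0.07 m and contact force between shunter and the fingers below 0.01 N and contact force between shunter and anything else below 0.01 N)).
It fails at once if a vehicle is tipped over (angle between any of tanker_mid, van_mid, shunter_mid's own z axis and vertical above 0.8 rad).
It fails at once if the oil bottle is knocked over (angle between oil_mid's own z axis and vertical above 0.8 rad).
It also fails if it takes over 86 s, if anything falls off the work surface, if the arm or the gripper's body presses on something with over 40 N, if the wrist force passes 120 N, or if a joint passes its speed limit or range.

## Robot

A 6-joint arm with a two-finger parallel gripper is mounted at the origin on the work surface. World frame = base frame: x ahead of the robot, y to its left, z up, the work surface at z = 0. Lengths are in m, angles in rad, forces in N, time in s.
With the tool pointing down it reaches from about 0.375 to 0.825 m from the base axis. Payload 5.5 kg.
Tool frame: the origin (TCP) lies at the very end of the fingers, on their centre line; the grasp point (between the pads) lies arm.pinch_z behind it (arm.pinch_z is the distance from the TCP to the grasp point, in m); z points along the fingers, y is the line along which they close (so a half turn about z gives the same grasp; the last joint's range is limited). The gripper opens to 85 mm and grips with 20 to 120 N. Pads are 22 mm wide; open, the fingers measure 114 mm over their backs; the gripper's body (76 mm by 85 mm) begins 54 mm behind the grasp point. The pads swing forward as they close: fully open they stand 13 mm farther back than shut.
Start: joints at [1.293, 0.314, -0.047, 1.21, 0, 1.571], TCP at [0.165, 0.577, 0.231] pointing down, gripper open.
Joint ranges: [-2.67, 2.67], [-0.69, 1.73], [-1.03, 1.25], [-2.08, 2.16], [-1.42, 1.45], [-3.14, 3.14]. Speed limits (rad/s): [2.39, 2.39, 3.01, 3.14, 3.14, 3.14].

## Interface

Orientations are given as a unit quaternion [w, x, y, z].
In Python, from plant import arm gives the robot as it stands.
- The arm moves only by the shell command python3 -m creep 'ROWS' [FORCE]. ROWS is JSON, a list of rows, each a list of 3 entries, a list of its own where there are three numbers: the finger opening in mm, from 0 to 85.4, then the shift along the tool's x, y, z in mm, then the turn, a rotation vector about the tool's x, y, z in rad. In form: [[jaw, [dx, dy, dz], [wx, wy, wz]], ...]. A call has 1 to 8 rows; each row shifts and turns the commanded pose from where the row before left it, along the tool's axes as they then stand; what a row does not reach is not made up. A row lasts 1/8 s, in which the tool goes at most 62.5 mm and 10.7 degrees, less where a joint would pass 70% of its speed; a pose out of reach is approached as far as the arm can. A call is refused whole if a number of a shift passes 62.5 or a number of a turn 0.188, either way. A call with a gripper value outside its range is refused whole. The fingers move at their own pace and stop on an object; FORCE is the grip in N (left out, the last holds). Time passes only in rows, so rows that do not move let the fingers close. It gives the time, the measured TCP pose, the force, the opening and the grip force at its end, in the units of the state.
- arm.state(): the state, without advancing time (a new reading comes with each control period).
- arm.get_image(name): name is "scene" or "top" or "wrist"; returns (picture, depth): 480x640x3 uint8, blue, green, red; 480x640 float32, m along the optical axis (not along the pixel's ray), 0 where there is no reading.
- arm.camera_params(name): a dict with "mtx" (3x3 intrinsics, pixels), "world_to_cam" (4x4, takes a point from world to camera coordinates). Camera axes: x right, y down, z forward; pixel columns grow to the right and rows downward; lengths in m; the calibration is good to about 2 mm. A picture is of the moment at which its call begins: read the wrist's pose just before it. camera_params takes no time and is no camera call; for the wrist camera it gives the pose at the moment of the call.
- arm.close_job(): hands the job in; it is judged then, once.
Trained networks look in the newest picture that a camera, given by its name, has taken for a name from the list of things; names that differ only in an ending like _2 or _b are one class to them, and where a whole thing is asked for, a point or a joint stands for the part that bears it (a point fixed in the world has none). Each returns a list of dicts, best first, with "conf" (0 to 1); they miss things now and then, are a little off and sometimes report something else, mostly with a low value. They report only what shows in the picture. A call takes as long as a camera call. They do not tell look-alikes from the thing itself.
- arm.masks_of(camera, thing): "pixels" (480x640 bool, what is visible of it) and "at" ([column, row] in pixels, amid what is visible of it).
- arm.landmark_of(camera, thing): "at" ([column, row] in pixels: a listed point, or the origin of a listed thing).
The state is a dict: "clock": time; "qpos": joint angles; "joint_vel": joint speeds; "joint_efforts": joint torques, N m; "position": TCP position; "ee_rot": TCP orientation; "wrist_force": force on the tool from outside, world axes, zero at the start; "wrist_torque": the same for the moment, N m; "grip_width": finger opening in m; "finger_force": force on a finger pad.
Only numpy, scipy, OpenCV 4.12 (cv2) and the standard library are available. Lean on these libraries where they do the work, as an engineer would, in place of code of your own. Each camera call takes 0.05 s, during which the arm holds its last target. There are 200 camera calls.

## Working session

There is one attempt and no reset: what is moved stays moved. The work goes in short steps, Python scripts to look and compute and a shell command to move; the robot and the scene stay as the last step left them, time stands still between calls to the robot, and variables do not carry over. Pictures are saved under pics/ and viewed, at most 14 in all, crops included, and the job is handed in when it is done.

```bash
mkdir -p pics; ls
cat > h.py <<'E'
import numpy as np, cv2
from plant import arm
def snap(cam,fn=None):
    p=arm.camera_params(cam); im,d=arm.get_image(cam)
    if fn: cv2.imwrite('pics/'+fn,im)
    return p,im,d
def ray(p,uv):
    K=np.array(p['mtx']);T=np.array(p['world_to_cam']);R,t=T[:3,:3],T[:3,3]
    return -R.T@t, R.T@np.linalg.inv(K)@np.array([uv[0],uv[1],1.])
def atz(p,uv,z):
    c,r=ray(p,uv); return c+r*(z-c[2])/r[2]
def cloud(p,d):
    v,u=np.mgrid[:480,:640]; K=np.array(p['mtx']);T=np.array(p['world_to_cam'])
    P=np.stack([(u-K[0,2])/K[0,0]*d,(v-K[1,2])/K[1,1]*d,d],-1)
    return (P-T[:3,3])@T[:3,:3]
E
python3 - <<'E'
from h import *
np.set_printoptions(precision=4,suppress=True)
s=arm.state();print(s['clock'],s['position'],s['ee_rot'],arm.pinch_z)
for cam in('top','scene'):
    p,im,d=snap(cam,cam+'0.png')
    for n,z in [('tanker_mid',.0425),('van_mid',.0425),('shunter_mid',.0425),('stand1',.004),('tray1',.004),('oil_mid',.028)]:
        for r in arm.landmark_of(cam,n)[:6]: print(cam,n,round(r['conf'],2),np.round(r['at'],1),atz(p,r['at'],z)[:2])
E
```

```text
pics
0.0 [0.1644 0.5764 0.2304] [-0.0001  0.1385  0.9904 -0.0008] 0.0187
top tanker_mid 0.84 [480.2 187.7] [ 0.5254 -0.3234]
top van_mid 0.6 [432.2 182. ] [ 0.538  -0.2257]
top shunter_mid 0.71 [398.9 173.5] [ 0.5563 -0.1581]
top shunter_mid 0.61 [472.1 191.5] [ 0.5176 -0.3065]
top stand1 0.92 [472.4 193.4] [ 0.5224 -0.3173]
top stand1 0.59 [395.7 178.5] [ 0.5557 -0.1564]
top stand1 0.57 [430.9 188.3] [ 0.534  -0.2302]
top tray1 0.93 [179.6 210.6] [0.4896 0.298 ]
top tray1 0.78 [380.9 291.2] [ 0.3182 -0.1199]
top tray1 0.75 [473.6 192.9] [ 0.5235 -0.3199]
top tray1 0.65 [257.6 224.2] [0.4596 0.1345]
top tray1 0.56 [220.8 216.2] [0.4771 0.2116]
scene tanker_mid 0.58 [239.3 401.7] [ 0.5275 -0.3235]
scene van_mid 0.94 [284.1 361.9] [ 0.5337 -0.236 ]
scene shunter_mid 0.93 [330.7 331.4] [ 0.5539 -0.1494]
scene stand1 0.84 [329.9 348.1] [ 0.5548 -0.1511]
scene stand1 0.75 [237.  413.2] [ 0.5182 -0.3229]
scene stand1 0.55 [288.3 375.6] [ 0.5356 -0.2302]
scene stand1 0.21 [375.4 236.4] [0.4661 0.1174]
scene tray1 0.92 [375.9 235.4] [0.4652 0.1205]
scene tray1 0.91 [407.7 211.3] [0.4758 0.2234]
scene tray1 0.85 [339.2 169.6] [0.279  0.2583]
scene tray1 0.73 [232.4 270.9] [ 0.3145 -0.1196]
scene tray1 0.62 [430.4 197.6] [0.4899 0.2929]
scene oil_mid 0.72 [352.1 271.8] [ 0.4985 -0.0105]
scene oil_mid 0.46 [240.3 412.1] [ 0.5324 -0.3284]
```

View pics/top0.png

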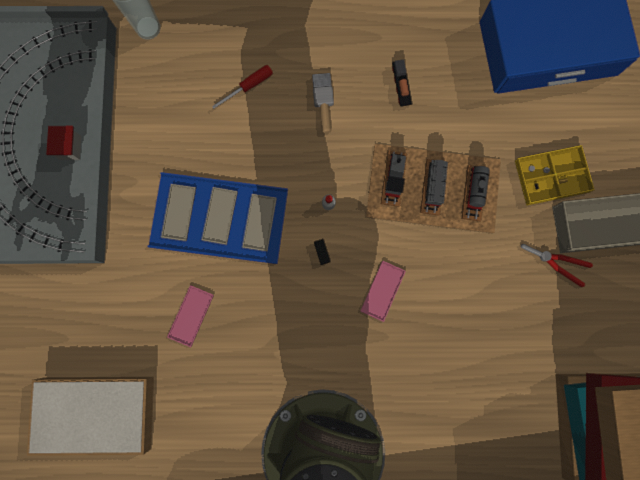

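View pics/scene0.png

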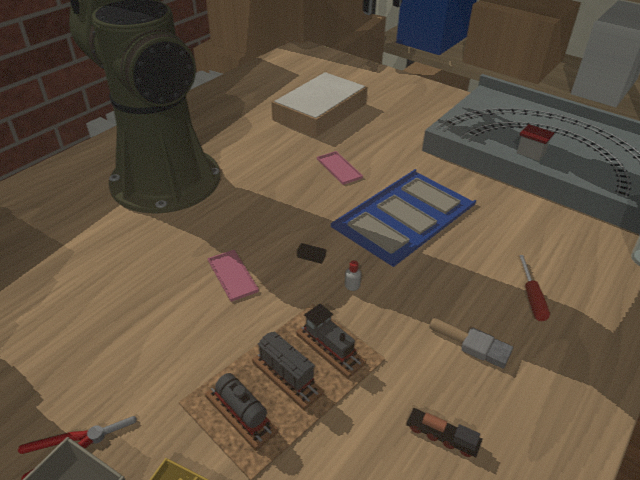

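The top view shows the cork board at right with, left to right, the shunter (395,178, cab toward the robot), the van (436,183) and the tanker (478,190). The blue board has trays at about (179,211), (220,216) and (259,222), with the bottle at (328,202). The scene view agrees. The pink trays are decoys.

```bash
cat > m.py <<'E'
from h import *
np.set_printoptions(precision=4,suppress=True)
p,im,d=snap('top'); P=cloud(p,d)
hsv=cv2.cvtColor(im,cv2.COLOR_BGR2HSV)
def rect(mask,box,z):
    m=np.zeros((480,640),np.uint8);x0,y0,x1,y1=box;m[y0:y1,x0:x1]=mask[y0:y1,x0:x1]
    v,u=np.nonzero(m); W=np.array([atz(p,(a,b),z)[:2] for a,b in zip(u,v)],np.float32)
    return cv2.minAreaRect(W*1000)
blue=((hsv[...,0]>100)&(hsv[...,0]<130)&(hsv[...,1]>150)).astype(np.uint8)
m=blue.copy();m[:150]=0;m[280:]=0;m[:,:140]=0;m[:,300:]=0
print('board',rect(m,(140,150,300,280),.008))
fill=np.zeros_like(m);cs,_=cv2.findContours(m,cv2.RETR_EXTERNAL,2);cv2.drawContours(fill,[max(cs,key=cv2.contourArea)],-1,1,-1)
t=cv2.morphologyEx(fill&~m&1,cv2.MORPH_OPEN,np.ones((5,5),np.uint8))
n,l,st,c=cv2.connectedComponentsWithStats(t)
for i in range(1,n):
    if st[i,4]>300: print('tray',c[i],rect(l==i,(140,150,300,280),.008))
# vehicles: points higher than rails
for nm,x0,x1 in(('shunter',383,410),('van',421,450),('tanker',460,495)):
    M=np.zeros((480,640),bool);M[140:230,x0:x1]=True
    M&=(P[...,2]>.035)&(P[...,2]<.09); Q=P[M]
    Q=Q[np.abs(Q[:,0]-.54)<.12]
    print(nm,len(Q),Q[:,2].max(),cv2.minAreaRect((Q[:,:2]*1000).astype(np.float32)))
M=np.zeros((480,640),bool);M[185:215,315:345]=True;M&=(P[...,2]>.03);print('oil',np.median(P[M],0))
E
python3 m.py
```

```text
board ((474.32598876953125, 216.833740234375), (267.506591796875, 159.1327362060547), 82.16641998291016)
tray [177.9468 212.0539] ((486.3220520019531, 300.286376953125), (56.435855865478516, 118.79621887207031), 81.5584945678711)
tray [219.0286 215.4807] ((478.7511291503906, 214.39291381835938), (56.27611541748047, 118.64932250976562), 79.53374481201172)
tray [258.9023 222.3632] ((463.4128723144531, 131.3550567626953), (55.822654724121094, 117.80467987060547), 80.58702087402344)
shunter 608 0.07173638292137961 ((555.1355590820312, -152.00839233398438), (33.61507034301758, 83.45271301269531), 79.63531494140625)
van 794 0.07164120712442563 ((535.456298828125, -232.96426391601562), (34.181217193603516, 87.94200897216797), 82.33976745605469)
tanker 649 0.07303348932354876 ((526.6008911132812, -319.93597412109375), (32.73945617675781, 85.5658950805664), 79.37589263916016)
oil [ 0.4996 -0.0124  0.0379]
```

```bash
cat > go.py <<'E'
import sys; from h import *
from scipy.spatial.transform import Rotation as R
np.set_printoptions(precision=1,suppress=True)
# x y z(TCP, mm) yaw(deg, direction of tool y)
x,y,z,a=map(float,sys.argv[1:5]); s=arm.state()
q=s['ee_rot'];Rm=R.from_quat([q[1],q[2],q[3],q[0]]);a=np.radians(a)
G=np.array([[-np.sin(a),np.cos(a),0],[np.cos(a),np.sin(a),0],[0,0,-1]]).T
D=np.array([x,y,z])-np.array(s['position'])*1000
print('t',round(s['clock'],2),'pos',np.array(s['position'])*1000,'q6',np.round(s['qpos'],2)[[0,5]])
print('turn',np.round((Rm.inv()*R.from_matrix(G)).as_rotvec(),3),'shift now',Rm.inv().apply(D),'shift after turn',G.T@D)
E
python3 go.py 535 -235 230 80.5
```

```text
t 0.75 pos [164.5 577.  231.3] q6 [1.3 1.6]
turn [ 0.  -0.  -0.1] shift now [-578.9 -679.3    1.3] shift after turn [-499.4 -739.7    1.3]
```

```bash
python3 -m creep '[[60,[0,0,0],[0,0,-0.112]],[60,[-33,-49,0],[0,0,0]],[60,[-33,-49,0],[0,0,0]],[60,[-33,-49,0],[0,0,0]],[60,[-33,-49,0],[0,0,0]],[60,[-33,-49,0],[0,0,0]],[60,[-33,-49,0],[0,0,0]],[60,[-33,-49,0],[0,0,0]]]' 60; python3 go.py 535 -235 230 80.5
```

```text
clock: 1.75
position: [0.3364, 0.199, 0.2317]
ee_rot: [0.001, 0.083, 0.997, 0.0]
wrist_force: [1.1, 0.5, 0.3]
grip_width: 0.0598
finger_force: 0.0
t 1.75 pos [336.4 199.  231.7] q6 [0.5 0.7]
turn [0. 0. 0.] shift now [-267.3 -395.4    1.7] shift after turn [-267.5 -395.2    1.7]
```

```bash
python3 -m creep '[[60,[-33,-49,0],[0,0,0]],[60,[-33,-49,0],[0,0,0]],[60,[-33,-49,0],[0,0,0]],[60,[-33,-49,0],[0,0,0]],[60,[-33,-49,0],[0,0,0]],[60,[-33,-49,0],[0,0,0]],[60,[-33,-49,0],[0,0,0]],[60,[-30,-45,0],[0,0,0]]]'; python3 -m creep '[[60,[0,0,0],[0,0,0]]]'; python3 go.py 555 -152 100 80.5
python3 - <<'E'
from h import *
np.set_printoptions(precision=4,suppress=True)
p,im,d=snap('wrist','w1.png')
for n,z in [('tanker_mid',.0425),('van_mid',.0425),('shunter_mid',.0425),('stand1',.004)]:
    for r in arm.landmark_of('wrist',n)[:4]: print(n,round(r['conf'],2),np.round(r['at'],1),atz(p,r['at'],z)[:2])
E
```

```text
clock: 2.75
position: [0.5298, -0.2274, 0.2314]
ee_rot: [0.0, 0.083, 0.997, -0.0]
wrist_force: [1.7, 1.1, 1.0]
grip_width: 0.0601
finger_force: 0.0
clock: 2.88
position: [0.5301, -0.2284, 0.2305]
ee_rot: [0.0, 0.085, 0.996, -0.0]
wrist_force: [-0.1, 0.4, 0.0]
grip_width: 0.0602
finger_force: 0.0
t 2.88 pos [ 530.1 -228.4  230.5] q6 [-0.4 -0.2]
turn [-0.  0. -0.] shift now [-11.7  79.6 130.5] shift after turn [-12.   79.4 130.5]
tanker_mid 0.63 [212.3 229.4] [ 0.528  -0.3215]
van_mid 0.86 [310.4 218.6] [ 0.5331 -0.2328]
van_mid 0.27 [553.6 141.9] [ 0.5024 -0.0199]
shunter_mid 0.7 [400.9 226.5] [ 0.5539 -0.1541]
stand1 0.86 [221.2 212.7] [ 0.521 -0.321]
stand1 0.61 [394.9 217.2] [ 0.5545 -0.1519]
```

View pics/w1.png

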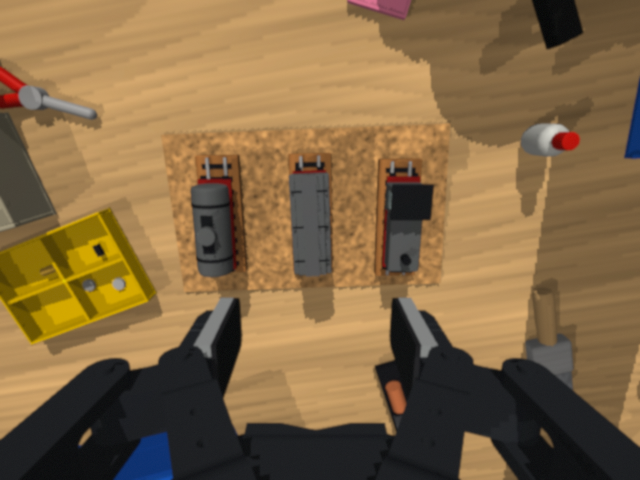

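The wrist view shows the tanker (213,230), van (311,222) and shunter (403,228, cab toward the robot), and these agree with the top camera. I'll take the shunter first, gripping 5 mm ahead on the hood.

```bash
python3 -m creep '[[60,[-9,40,30],[0,0,0]],[60,[-8,40,40],[0,0,0]],[60,[0,0,45],[0,0,0]],[60,[0,0,15],[0,0,0]],[60,[0,0,0],[0,0,0]]]'; python3 go.py 560 -153 32 80.5
```

```text
clock: 3.75
position: [0.5584, -0.1486, 0.1013]
ee_rot: [-0.001, 0.083, 0.997, 0.0]
wrist_force: [0.3, -0.5, 0.1]
grip_width: 0.0601
finger_force: 0.0
t 3.75 pos [ 558.4 -148.6  101.3] q6 [-0.3 -0.1]
turn [ 0. -0.  0.] shift now [-2.4 -4.1 69.3] shift after turn [-2.3 -4.1 69.3]
```

```bash
python3 -m creep '[[60,[-2,-4,25],[0,0,0]],[60,[0,0,25],[0,0,0]],[60,[0,0,12],[0,0,0]],[60,[0,0,7],[0,0,0]],[60,[0,0,0],[0,0,0]]]'; python3 go.py 560 -153 32 80.5; python3 -c "
from h import *;snap('wrist','w2.png')"
```

```text
clock: 4.38
position: [0.5608, -0.1536, 0.0329]
ee_rot: [0.0, 0.083, 0.997, -0.0]
wrist_force: [0.5, 0.5, 0.8]
grip_width: 0.0601
finger_force: 0.0
t 4.38 pos [ 560.8 -153.6   32.9] q6 [-0.3 -0.1]
turn [-0.  0. -0.] shift now [0.9 0.4 0.9] shift after turn [0.9 0.4 0.9]
```

View pics/w2.png

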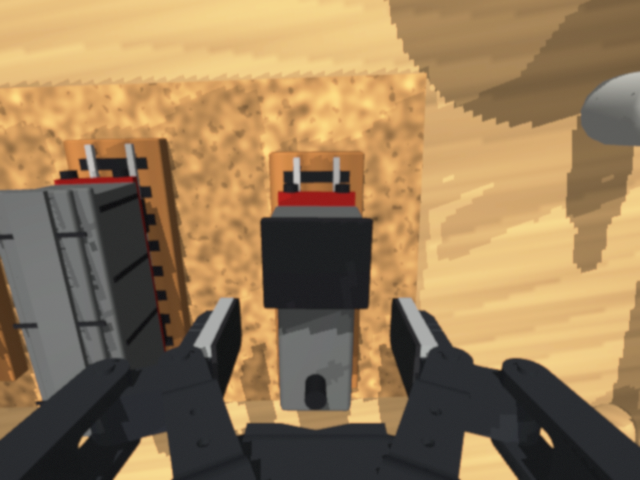

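Jaws straddle the hood (columns 215–415, hood 280–352); the pad edge lines up close to the cab's front, so I shift 3 mm further forward and close.

```bash
python3 -m creep '[[60,[-3,0,0],[0,0,0]],[36,[0,0,0],[0,0,0]],[24,[0,0,0],[0,0,0]],[22,[0,0,0],[0,0,0]],[22,[0,0,0],[0,0,0]],[22,[0,0,0],[0,0,0]]]' 40;python3 -m creep '[[22,[0,0,-10],[0,0,0]],[22,[0,0,-20],[0,0,0]],[22,[0,0,-30],[0,0,0]],[22,[0,0,-30],[0,0,0]],[22,[0,0,0],[0,0,0]]]';python3 go.py 470 131 120 82.2; python3 -c "
from h import *;snap('wrist','w3.png')"
```

```text
clock: 5.18
position: [0.5638, -0.1539, 0.0327]
ee_rot: [0.0, 0.083, 0.997, -0.0]
wrist_force: [-0.0, -0.3, 5.7]
grip_width: 0.0272
finger_force: 40.0
clock: 5.8
position: [0.565, -0.1543, 0.1248]
ee_rot: [0.002, 0.083, 0.997, -0.0]
wrist_force: [0.0, -0.5, -1.5]
grip_width: 0.0269
finger_force: 39.4
t 5.8 pos [ 565.  -154.3  124.8] q6 [-0.3 -0.1]
turn [-0.  0. -0.] shift now [140.8 265.7   4.1] shift after turn [132.8 269.8   4.8]
```

View pics/w3.png

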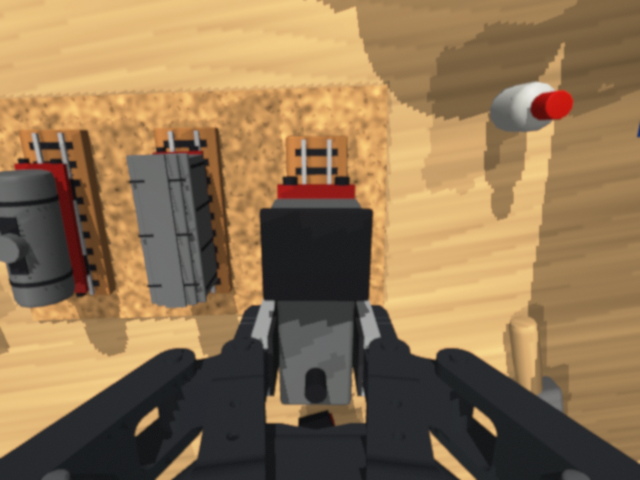

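```bash
python3 -m creep '[[22,[0,20,0],[0,0,-0.03]],[22,[25,50,0],[0,0,0]],[22,[25,50,0],[0,0,0]],[22,[25,50,0],[0,0,0]],[22,[25,50,0],[0,0,0]],[22,[20,40,0],[0,0,0]],[22,[8,8,0],[0,0,0]],[22,[0,0,0],[0,0,0]]]' ;python3 go.py 474 130 24 82.2; python3 -c "
from h import *
p,im,d=snap('wrist','w4.png')
for r in arm.landmark_of('wrist','tray1')[:4]: print(round(r['conf'],2),r['at'],atz(p,r['at'],.004)[:2])"
```

```text
clock: 6.85
position: [0.4722, 0.1294, 0.1215]
ee_rot: [-0.001, 0.067, 0.998, -0.0]
wrist_force: [0.1, -0.3, -1.1]
grip_width: 0.027
finger_force: 39.7
t 6.85 pos [472.2 129.4 121.5] q6 [0.3 0.4]
turn [-0. -0.  0.] shift now [-1.8  0.9 97.5] shift after turn [-1.7  0.8 97.5]
0.89 [556.4, 223.8] [0.48563544 0.29913222]
0.6 [432.9, 227.5] [0.47685957 0.21308411]
```

View pics/w4.png

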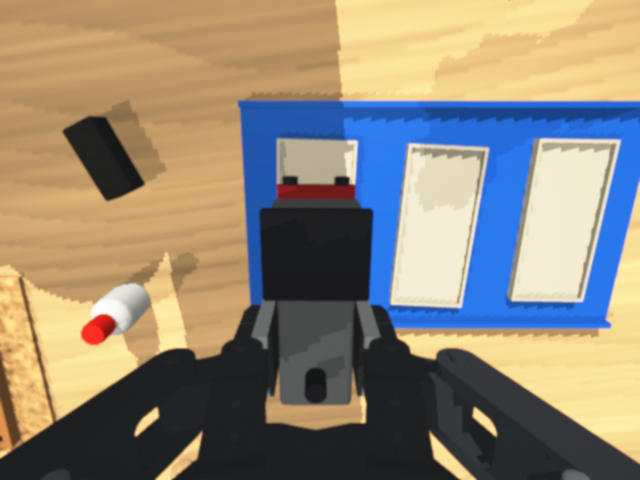

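The shunter hangs level over the right tray (278–358 wide at the top edge), and the other trays' positions match the top camera. Lowering.

```bash
python3 -m creep '[[22,[-2,1,30],[0,0,0]],[22,[0,0,30],[0,0,0]],[22,[0,0,20],[0,0,0]],[22,[0,0,10],[0,0,0]],[22,[0,0,3],[0,0,0]],[22,[0,0,2],[0,0,0]],[22,[0,0,0],[0,0,0]],[22,[0,0,0],[0,0,0]]]' ;python3 go.py 474 130 23.5 82.2
```

```text
clock: 7.95
position: [0.476, 0.1298, 0.0278]
ee_rot: [0.0, 0.068, 0.998, 0.0]
wrist_force: [-0.4, -0.1, -1.3]
grip_width: 0.0273
finger_force: 39.7
t 7.95 pos [476.  129.8  27.8] q6 [0.3 0.4]
turn [0. 0. 0.] shift now [ 2.  -0.1  4.3] shift after turn [ 2.  -0.1  4.3]
```

```bash
python3 -m creep '[[22,[2,0,2],[0,0,0]],[22,[0,0,1],[0,0,0]],[22,[0,0,1],[0,0,0]],[22,[0,0,0],[0,0,0]]]' ;python3 go.py 474 130 23.5 82.2
```

```text
clock: 8.45
position: [0.4736, 0.1299, 0.0233]
ee_rot: [-0.0, 0.068, 0.998, -0.0]
wrist_force: [0.2, -0.6, -1.1]
grip_width: 0.0272
finger_force: 39.7
t 8.45 pos [473.6 129.9  23.3] q6 [0.3 0.4]
turn [-0. -0.  0.] shift now [-0.4  0.1 -0.2] shift after turn [-0.4  0.1 -0.2]
```

```bash
python3 -m creep '[[22,[0,0,1],[0,0,0]],[22,[0,0,0],[0,0,0]]]' ; python3 -m creep '[[22,[0,0,1],[0,0,0]],[22,[0,0,0],[0,0,0]]]'
```

```text
clock: 8.7
position: [0.4736, 0.1299, 0.0232]
ee_rot: [0.0, 0.068, 0.998, 0.0]
wrist_force: [-2.9, -0.9, 9.3]
grip_width: 0.027
finger_force: 41.1
clock: 8.95
position: [0.4736, 0.1299, 0.0232]
ee_rot: [0.0, 0.068, 0.998, 0.0]
wrist_force: [-7.9, -1.6, 22.6]
grip_width: 0.0274
finger_force: 42.7
```

Contact at the predicted height. Ease off 1 mm, then open.

```bash
python3 -m creep '[[22,[0,0,-1.5],[0,0,0]],[30,[0,0,0],[0,0,0]],[34,[0,0,0],[0,0,0]],[50,[0,0,0],[0,0,0]],[50,[0,0,0],[0,0,0]],[50,[0,0,-30],[0,0,0]],[55,[0,0,-45],[0,0,0]],[60,[0,0,-40],[0,0,0]]]' ;python3 go.py 535 -233 130 81.3;  python3 -c "
from h import *
snap('wrist','w5.png')"
```

```text
clock: 9.95
position: [0.4735, 0.1299, 0.1391]
ee_rot: [-0.0, 0.068, 0.998, -0.0]
wrist_force: [0.8, 0.2, -0.4]
grip_width: 0.0597
finger_force: 0.0
t 9.95 pos [473.5 129.9 139.1] q6 [0.3 0.4]
turn [-0. -0.  0.] shift now [-110.1 -351.2    9.1] shift after turn [-115.7 -349.4    9.1]
```

View pics/w5.png

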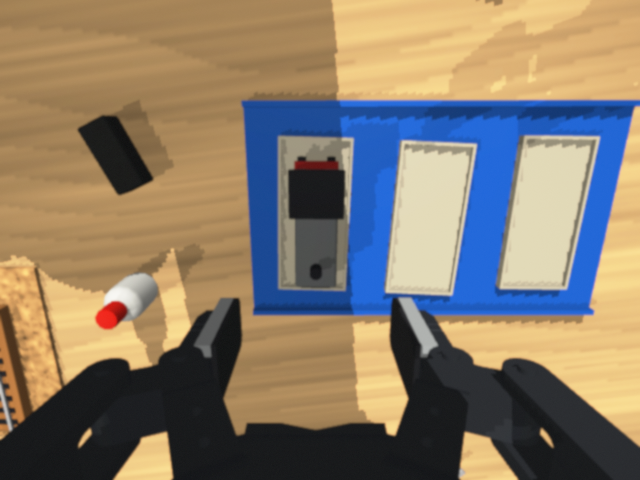

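The shunter stands centred in the right tray (columns 290–343 in 278–353) and the bottle is upright. Next, the van.

```bash
python3 -m creep '[[60,[-17,-50,0],[0,0,0.02]],[60,[-18,-55,0],[0,0,0]],[60,[-18,-55,0],[0,0,0]],[60,[-18,-55,0],[0,0,0]],[60,[-18,-55,0],[0,0,0]],[60,[-17,-50,20],[0,0,0]],[60,[-10,-28,20],[0,0,0]],[60,[0,0,0],[0,0,0]]]' ;python3 go.py 534.5 -233 30 81
```

```text
clock: 11.0
position: [0.534, -0.2332, 0.0956]
ee_rot: [-0.001, 0.079, 0.997, 0.0]
wrist_force: [-0.2, 0.2, -0.1]
grip_width: 0.06
finger_force: 0.0
t 11.0 pos [ 534.  -233.2   95.6] q6 [-0.4 -0.2]
turn [ 0. -0. -0.] shift now [-0.7  0.2 65.6] shift after turn [-0.5  0.3 65.6]
```

```bash
python3 -m creep '[[60,[0,0,25],[0,0,0]],[60,[0,0,25],[0,0,0]],[60,[0,0,12],[0,0,0]],[60,[0,0,3],[0,0,0]],[60,[0,0,0],[0,0,0]]]'; python3 go.py 534.5 -233 30 81; python3 -c "
from h import *;snap('wrist','w6.png')"
```

```text
clock: 11.62
position: [0.5357, -0.2315, 0.0335]
ee_rot: [0.0, 0.078, 0.997, -0.0]
wrist_force: [0.3, 0.2, -0.4]
grip_width: 0.0602
finger_force: 0.0
t 11.62 pos [ 535.7 -231.5   33.5] q6 [-0.4 -0.2]
turn [-0.  0.  0.] shift now [ 1.  -1.7  3.5] shift after turn [ 1.  -1.7  3.5]
```

View pics/w6.png

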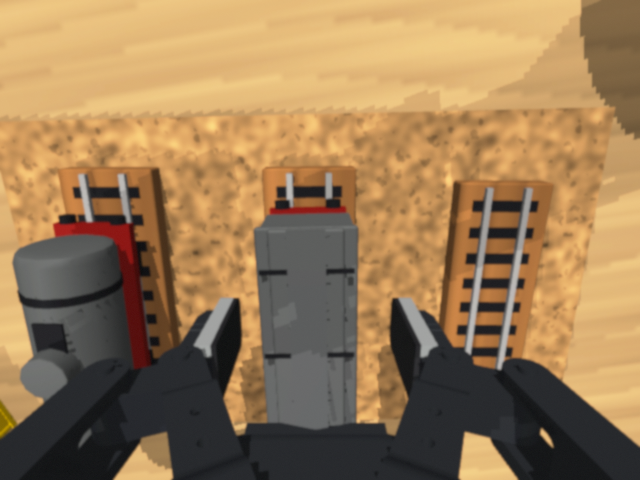

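Van centred between the jaws (257–357, jaws at 240/392); a 2 mm correction and close.

```bash
python3 -m creep '[[60,[1,-2,3],[0,0,0]],[40,[0,0,0],[0,0,0]],[30,[0,0,0],[0,0,0]],[26,[0,0,0],[0,0,0]],[26,[0,0,0],[0,0,0]],[26,[0,0,0],[0,0,0]]]' 40;python3 -m creep '[[26,[0,0,-10],[0,0,0]],[26,[0,0,-20],[0,0,0]],[26,[0,0,-30],[0,0,0]],[26,[0,0,-35],[0,0,0]],[26,[0,0,0],[0,0,0]]]';python3 go.py 476 215 124 82.2; python3 -c "
from h import *;snap('wrist','w7.png')"
```

```text
clock: 12.42
position: [0.534, -0.2336, 0.0301]
ee_rot: [0.0, 0.078, 0.997, -0.0]
wrist_force: [-1.1, -0.4, 4.8]
grip_width: 0.0321
finger_force: 39.6
clock: 13.05
position: [0.5362, -0.2344, 0.1281]
ee_rot: [0.003, 0.078, 0.997, -0.001]
wrist_force: [1.0, -0.2, -0.8]
grip_width: 0.0318
finger_force: 39.7
t 13.05 pos [ 536.2 -234.4  128.1] q6 [-0.4 -0.3]
turn [-0.  0. -0.] shift now [129.2 434.6   2.8] shift after turn [120.6 437.1   4.1]
```

View pics/w7.png

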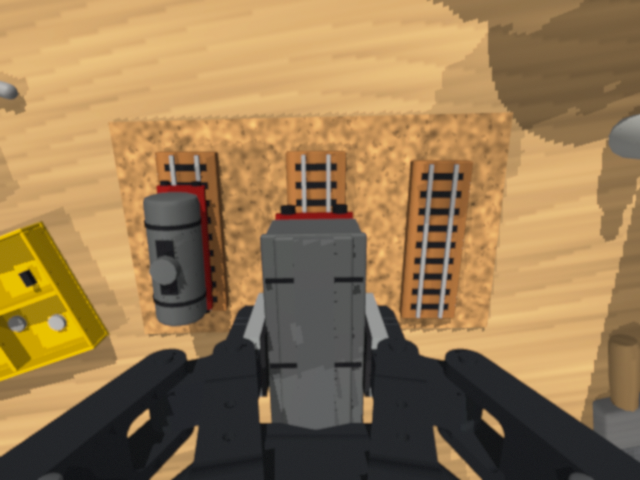

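Van held level. Carry it to the middle tray.

```bash
python3 -m creep '[[26,[5,20,0],[0,0,-0.02]],[26,[15,54,0],[0,0,0]],[26,[15,54,0],[0,0,0]],[26,[15,54,0],[0,0,0]],[26,[15,54,0],[0,0,0]],[26,[15,54,0],[0,0,0]],[26,[15,54,0],[0,0,0]],[26,[15,54,0],[0,0,0]]]';python3 -m creep '[[26,[9,34,10],[0,0,0]],[26,[2,5,20],[0,0,0]],[26,[0,0,0],[0,0,0]]]';python3 go.py 476 215 21 82.2
```

```text
clock: 14.1
position: [0.4769, 0.1778, 0.1235]
ee_rot: [-0.001, 0.067, 0.998, -0.0]
wrist_force: [0.9, 0.1, -0.7]
grip_width: 0.032
finger_force: 39.8
clock: 14.48
position: [0.4703, 0.216, 0.0923]
ee_rot: [-0.003, 0.067, 0.998, -0.001]
wrist_force: [-0.4, -0.3, -0.8]
grip_width: 0.0317
finger_force: 39.9
t 14.47 pos [470.3 216.   92.3] q6 [0.4 0.6]
turn [-0. -0.  0.] shift now [-6.2 -0.1 71.3] shift after turn [-5.8 -0.2 71.3]
```

```bash
python3 -m creep '[[26,[-6,0,25],[0,0,0]],[26,[0,0,22],[0,0,0]],[26,[0,0,14],[0,0,0]],[26,[0,0,5],[0,0,0]],[26,[0,0,0],[0,0,0]]]';python3 go.py 476 215 21 82.2
```

```text
clock: 15.1
position: [0.4795, 0.2149, 0.029]
ee_rot: [-0.0, 0.068, 0.998, -0.0]
wrist_force: [0.1, 0.6, -1.8]
grip_width: 0.0319
finger_force: 39.9
t 15.1 pos [479.5 214.9  29. ] q6 [0.4 0.6]
turn [-0. -0.  0.] shift now [ 3.5 -0.4  8. ] shift after turn [ 3.5 -0.4  8. ]
```

```bash
python3 -m creep '[[26,[3,0,3],[0,0,0]],[26,[0,0,2],[0,0,0]],[26,[0,0,2],[0,0,0]],[26,[0,0,1],[0,0,0]],[26,[0,0,0],[0,0,0]]]';python3 go.py 476 215 21 82.2
```

```text
clock: 15.72
position: [0.4765, 0.2155, 0.0207]
ee_rot: [-0.0, 0.068, 0.998, -0.0]
wrist_force: [0.3, -0.3, -0.3]
grip_width: 0.0318
finger_force: 39.9
t 15.72 pos [476.5 215.5  20.7] q6 [0.4 0.6]
turn [-0. -0.  0.] shift now [ 0.5 -0.6 -0.3] shift after turn [ 0.5 -0.6 -0.3]
```

```bash
python3 -m creep '[[26,[0,0,1],[0,0,0]],[26,[0,0,0],[0,0,0]]]'
```

```text
clock: 15.98
position: [0.4767, 0.2156, 0.0206]
ee_rot: [0.0, 0.068, 0.998, 0.0]
wrist_force: [-2.1, -1.3, 6.3]
grip_width: 0.0321
finger_force: 40.4
```

```bash
python3 -m creep '[[36,[0,0,0],[0,0,0]],[40,[0,0,0],[0,0,0]],[50,[0,0,0],[0,0,0]],[50,[0,0,0],[0,0,0]],[50,[0,0,-30],[0,0,0]],[55,[0,0,-45],[0,0,0]],[60,[0,0,-40],[0,0,0]]]' ;python3 go.py 526.5 -321 130 81;  python3 -c "
from h import *
snap('wrist','w8.png')"
```

```text
clock: 16.85
position: [0.4765, 0.2155, 0.1361]
ee_rot: [0.0, 0.068, 0.998, -0.0]
wrist_force: [0.6, 1.0, 0.3]
grip_width: 0.0599
finger_force: 0.0
t 16.85 pos [476.5 215.5 136.1] q6 [0.4 0.6]
turn [-0.  0.  0.] shift now [-122.1 -524.8    6.1] shift after turn [-133.3 -522.     6.1]
```

View pics/w8.png

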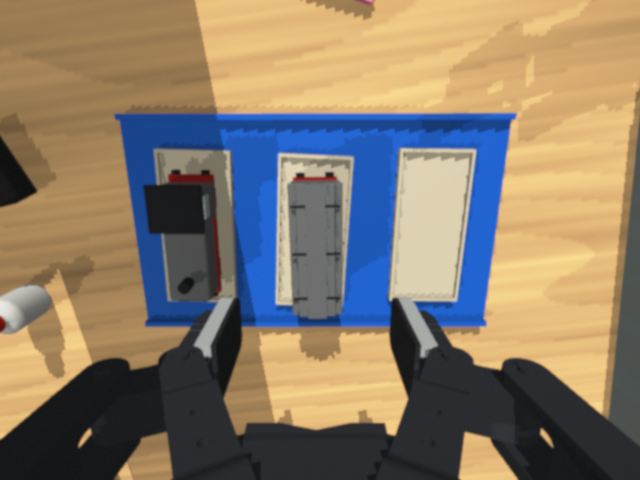

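Van stands in the middle tray (290–342 in 278–352), with the shunter fine beside it. Now the tanker.

```bash
python3 -m creep '[[60,[-8,-30,0],[0,0,0.03]],[60,[-14,-55,0],[0,0,0]],[60,[-14,-55,0],[0,0,0]],[60,[-14,-55,0],[0,0,0]],[60,[-14,-55,0],[0,0,0]],[60,[-14,-55,0],[0,0,0]],[60,[-14,-55,0],[0,0,0]],[60,[-14,-55,0],[0,0,0]]]';python3 -m creep '[[60,[-14,-55,0],[0,0,0]],[60,[-14,-45,20],[0,0,0]],[60,[-5,-10,20],[0,0,0]],[60,[0,0,0],[0,0,0]]]' ;python3 go.py 527 -321.5 28 80.5
```

```text
clock: 17.9
position: [0.5135, -0.2131, 0.1347]
ee_rot: [0.0, 0.083, 0.997, 0.0]
wrist_force: [0.6, 0.0, -0.3]
grip_width: 0.0601
finger_force: 0.0
clock: 18.4
position: [0.5263, -0.3243, 0.0924]
ee_rot: [-0.002, 0.083, 0.997, 0.001]
wrist_force: [-0.9, 1.6, -0.3]
grip_width: 0.0603
finger_force: 0.0
t 18.4 pos [ 526.3 -324.3   92.4] q6 [-0.6 -0.4]
turn [ 0. -0. -0.] shift now [-0.5  2.7 64.4] shift after turn [-0.2  2.9 64.4]
```

```bash
python3 -m creep '[[60,[0,2,25],[0,0,0]],[60,[0,0,23],[0,0,0]],[60,[0,0,12],[0,0,0]],[60,[0,0,3],[0,0,0]],[60,[0,0,0],[0,0,0]]]'; python3 go.py 527 -321.5 28 80.5; python3 -c "
from h import *;snap('wrist','w9.png')"
```

```text
clock: 19.02
position: [0.5288, -0.3229, 0.0325]
ee_rot: [0.0, 0.082, 0.997, -0.0]
wrist_force: [0.3, 0.4, 0.1]
grip_width: 0.0598
finger_force: 0.0
t 19.02 pos [ 528.8 -322.9   32.5] q6 [-0.6 -0.4]
turn [-0.  0.  0.] shift now [2.  1.1 4.5] shift after turn [2.  1.1 4.5]
```

View pics/w9.png

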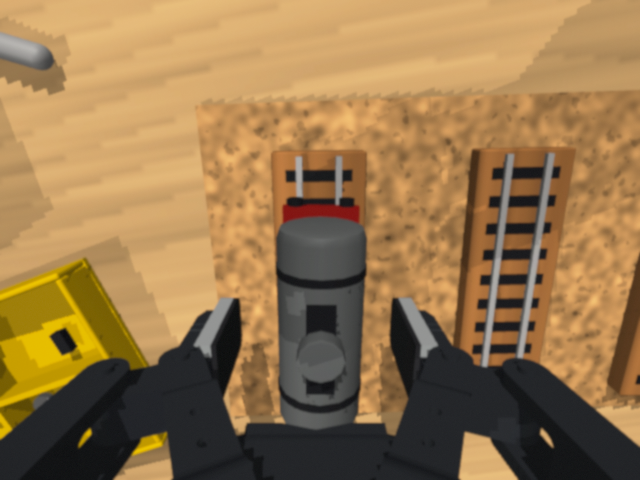

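Tanker centred between the jaws (278–365; centre 320 vs 315). Adjust 1 mm, lower and grip.

```bash
python3 -m creep '[[60,[2,1,3],[0,0,0]],[60,[0,0,1],[0,0,0]],[40,[0,0,0],[0,0,0]],[30,[0,0,0],[0,0,0]],[26,[0,0,0],[0,0,0]],[26,[0,0,0],[0,0,0]],[26,[0,0,0],[0,0,0]]]' 50;python3 -m creep '[[26,[0,0,-10],[0,0,0]],[26,[0,0,-20],[0,0,0]],[26,[0,0,-30],[0,0,0]],[26,[0,0,-37],[0,0,0]],[26,[0,0,0],[0,0,0]]]';python3 go.py 487.7 299.5 124 82.2; python3 -c "
from h import *;snap('wrist','w10.png')"
```

```text
clock: 19.95
position: [0.5265, -0.3219, 0.0281]
ee_rot: [0.0, 0.083, 0.997, -0.0]
wrist_force: [-1.4, 0.5, 4.6]
grip_width: 0.0307
finger_force: 49.3
clock: 20.58
position: [0.5287, -0.3233, 0.1285]
ee_rot: [0.003, 0.083, 0.997, -0.001]
wrist_force: [1.0, 0.1, -1.8]
grip_width: 0.0303
finger_force: 49.5
t 20.57 pos [ 528.7 -323.3  128.5] q6 [-0.6 -0.4]
turn [-0.  0. -0.] shift now [143.3 607.5   2.2] shift after turn [125.2 611.4   4.5]
```

View pics/w10.png

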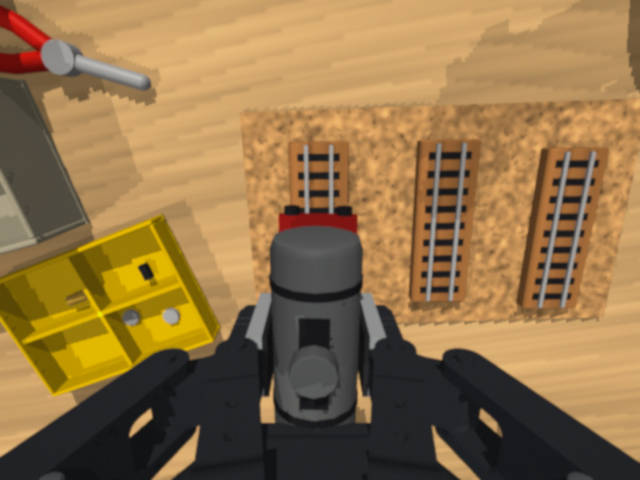

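Tanker held level and straight. Carry it to the left tray.

```bash
python3 -m creep '[[26,[4,20,0],[0,0,-0.03]],[26,[11,54,0],[0,0,0]],[26,[11,54,0],[0,0,0]],[26,[11,54,0],[0,0,0]],[26,[11,54,0],[0,0,0]],[26,[11,54,0],[0,0,0]],[26,[11,54,0],[0,0,0]],[26,[11,54,0],[0,0,0]]]';python3 -m creep '[[26,[11,54,0],[0,0,0]],[26,[11,54,0],[0,0,0]],[26,[11,54,0],[0,0,0]],[26,[11,54,0],[0,0,0]],[26,[7,35,0],[0,0,0]],[26,[4,15,10],[0,0,0]],[26,[0,0,0],[0,0,0]]]';python3 go.py 487.7 299.5 19 82.2
```

```text
clock: 21.62
position: [0.4985, 0.0858, 0.1236]
ee_rot: [-0.001, 0.067, 0.998, -0.0]
wrist_force: [-0.1, 1.1, -1.2]
grip_width: 0.0309
finger_force: 49.6
clock: 22.5
position: [0.4801, 0.354, 0.1126]
ee_rot: [-0.001, 0.067, 0.998, -0.001]
wrist_force: [0.2, -0.6, -1.4]
grip_width: 0.0302
finger_force: 49.7
t 22.5 pos [480.1 354.  112.6] q6 [0.6 0.8]
turn [-0. -0.  0.] shift now [-15.  -52.7  93.7] shift after turn [-14.9 -53.   93.6]
```

One row too many in y; going back.

```bash
python3 -m creep '[[26,[-7,-27,0],[0,0,0]],[26,[-7,-26,20],[0,0,0]],[26,[0,0,20],[0,0,0]],[26,[0,0,20],[0,0,0]],[26,[0,0,15],[0,0,0]],[26,[0,0,5],[0,0,0]],[26,[0,0,3],[0,0,0]],[26,[0,0,0],[0,0,0]]]';python3 go.py 487.7 299.5 18.6 82.2
```

```text
clock: 23.5
position: [0.4892, 0.3002, 0.0321]
ee_rot: [0.0, 0.068, 0.998, 0.0]
wrist_force: [0.3, 0.4, -0.1]
grip_width: 0.0304
finger_force: 49.8
t 23.5 pos [489.2 300.2  32.1] q6 [0.6 0.7]
turn [0. 0. 0.] shift now [ 1.4 -0.9 13.5] shift after turn [ 1.4 -0.9 13.5]
```

```bash
python3 -m creep '[[26,[1,-1,6],[0,0,0]],[26,[0,0,4],[0,0,0]],[26,[0,0,2],[0,0,0]],[26,[0,0,1],[0,0,0]],[26,[0,0,0],[0,0,0]]]';python3 go.py 487.7 299.5 18.6 82.2; python3 -m creep '[[26,[0,0,1],[0,0,0]],[26,[0,0,0],[0,0,0]]]'
```

```text
clock: 24.12
position: [0.4879, 0.2992, 0.0188]
ee_rot: [0.0, 0.068, 0.998, 0.0]
wrist_force: [-0.2, 0.2, -0.8]
grip_width: 0.0306
finger_force: 49.8
t 24.12 pos [487.9 299.2  18.8] q6 [0.6 0.7]
turn [0. 0. 0.] shift now [0.2 0.2 0.2] shift after turn [0.2 0.2 0.2]
clock: 24.38
position: [0.488, 0.2993, 0.0186]
ee_rot: [0.0, 0.068, 0.998, 0.0]
wrist_force: [-2.4, -0.7, 6.3]
grip_width: 0.0305
finger_force: 50.4
```

Seated. Release, retreat, and check from above.

```bash
python3 -m creep '[[36,[0,0,0],[0,0,0]],[40,[0,0,0],[0,0,0]],[50,[0,0,0],[0,0,0]],[50,[0,0,0],[0,0,0]],[50,[0,0,-30],[0,0,0]],[55,[0,0,-45],[0,0,0]],[60,[0,0,-50],[0,0,0]]]' ;python3 -m creep '[[60,[20,-50,-40],[0,0,0]],[60,[20,-30,-30],[0,0,0]],[60,[0,0,0],[0,0,0]],[60,[0,0,0],[0,0,0]]]'
python3 - <<'E'
from h import *
np.set_printoptions(precision=4,suppress=True)
p,im,d=snap('wrist','w11.png');P=cloud(p,d)
for n,z in [('tanker_mid',.033),('van_mid',.033),('shunter_mid',.033),('tray1',.004),('oil_mid',.028)]:
    for r in arm.landmark_of('wrist',n)[:4]: print(n,round(r['conf'],2),np.round(r['at']),atz(p,r['at'],z)[:2])
for nm,c in(('shunter',(464.6,131.1)),('van',(476.2,215.3)),('tanker',(487.7,299.5))):
    M=(np.abs(P[...,1]*1000-c[1])<40)&(np.abs(P[...,0]*1000-c[0])<75)&(P[...,2]>.02)&(P[...,2]<.08)
    Q=P[M];print(nm,len(Q),Q[:,2].max(),cv2.minAreaRect((Q[:,:2]*1000).astype(np.float32)))
E
```

```text
clock: 25.25
position: [0.4872, 0.2988, 0.1435]
ee_rot: [-0.001, 0.068, 0.998, -0.0]
wrist_force: [1.0, 1.3, 0.2]
grip_width: 0.0602
finger_force: 0.0
clock: 25.75
position: [0.4395, 0.2289, 0.2098]
ee_rot: [0.0, 0.068, 0.998, 0.0]
wrist_force: [0.8, 0.0, 0.5]
grip_width: 0.0601
finger_force: 0.0
tanker_mid 0.79 [402. 260.] [0.4888 0.3007]
van_mid 0.7 [305. 259.] [0.476  0.2155]
shunter_mid 0.57 [208. 260.] [0.4651 0.1302]
tray1 0.89 [396. 246.] [0.4851 0.302 ]
tray1 0.26 [305. 261.] [0.4876 0.2133]
oil_mid 0.65 [ 69. 316.] [ 0.5037 -0.0143]
shunter 3915 0.05784760301171616 ((462.7540283203125, 132.50906372070312), (34.07692337036133, 88.82743835449219), 81.68196105957031)
van 4092 0.058853810064843526 ((476.8305969238281, 216.50555419921875), (33.0522575378418, 90.00224304199219), 83.40667724609375)
tanker 3444 0.06081703205787367 ((488.50177001953125, 300.5884704589844), (32.87343215942383, 91.06533813476562), 82.84234619140625)
```

View pics/w11.png

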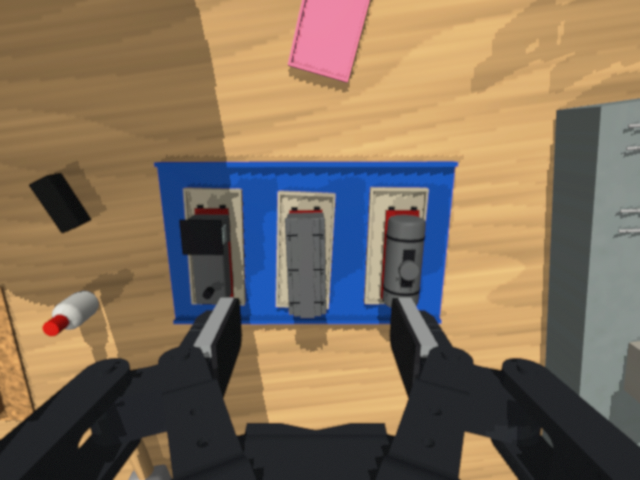

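All three stand level in their trays (208,250), (305,260) and (403,258), within 3 mm of centre. The bottle is upright at (70,312), where it started.

```bash
python3 -c "
from plant import arm;print(arm.close_job())"
```

```text
the job is handed in; nothing more can be done
None
```

I handed the job in at about 26 s: shunter in the right tray, van in the middle, tanker in the left, all upright and about 3 mm or less from centre by camera, with the oil bottle still standing in place; the hand-in returned no verdict.

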